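Scan and refill the empty wax-melt bin

TASK

The empty bin on the display board needs refilling: take the hand scanner out of its holder, aim it square-on at the middle of the barcode label on that bin's sloping front from about 10 cm away, its scan line running across the bars (along the label's long side), hold it still there for a good second, and stand it back in the holder. Then take the scoop, tip all six wax melts gently into that same bin from low over it, and lay the empty scoop flat on the bench again. Leave the pump bottle, the candle jar and the pack of melts where they stand.

Things in the scene. Friction and masses are not known exactly. Their poses are not given: they have to be found in the camera images.
- scanner: Cordless pistol-shaped barcode scanner, grey, black handle, 0.2 kg, nose down in its holder. Origin: centre of the nose window (lowest face); z from nose to rear: the beam leaves along -z; handle to +x; the scan line lies along y. Nose part 38 (x) by 64 (y) mm up to z = 40, shoulder to 52; rear part 40 (x) by 46 (y) mm up to z = 112, flat sides, good to grip across y.
- scanner_butt (a point): Far end of the scanner's handle, in scanner axes at x = 117, z = 96 mm. The handle, 30 mm wide (y) and 28 thick, runs straight there from the head at x = 14, z = 78.
- holder: Black bench holder, fixed. Origin: centre of its underside on the bench; axes as the scanner's at the start (z up, handle to +x; it may also go back half a turn round). Foot 100 (x) by 120 (y) by 6 mm; pocket 48 (x) by 74 (y) mm inside, centred, floor at z = 6 (the nose stands on it), straight walls to z = 48, mouth flaring about 10 mm more on each side up to z = 60.
- label: White barcode label on the sloping front of the empty bin, 46 (x, up the slope) by 84 (y, long side) mm. Origin: middle of its face; z points straight out of it, leaning 35 degrees from vertical towards the bin's front; the black bars run along x, side by side along y. (The full bins have the like.)
- bin_empty: Open plywood bin, the only empty one of three alike, fixed on the board. Origin: centre of its underside, 12 mm above the bench; front to -x, z up. Outside 180 (x) by 112 (y) mm. Inside x = -34 to 84 mm, 100 wide (y), floor z = 6; front wall top z = 75, sides 75 (95 where x > 30), rear 95. The sloping label front takes x = -90 to -40.
- bin_full_a: Scoop bin of the same make, full of wax melts (heaped to about z = 82 mm), fixed on the board. Origin and axes as for bin_empty. The three bins stand side by side 120 mm apart in any order.
- bin_full_b: The other full scoop bin, same make, origin and axes.
- board: Dark wooden display board under the three bins, 200 (x) by 380 (y) by 12 mm, fixed. Origin: centre of its underside, on the bench.
- scoop: Steel scoop with wooden handle, 0.17 kg, flat on the bench with six melts in it. Origin on its underside, just under the bowl's back wall; x to the nose, z up. Bowl 62 mm wide (y), flat floor x = 3 to 87, sides 32 and back 38 high; then the floor slopes up 20 degrees to the open lip at x = 131. Melts slide out with the nose pointing 55 to 70 degrees down.
- scoop_grip (a point): Middle of the scoop's handle, in scoop axes at x = -43.5, z = 41.6 mm. The handle, 18 mm wide (y, flat sides) and 22 high, runs straight from x = 0, z = 30 up and back at 15 degrees to x = -97, z = 56.
- scoop_lip (a point): Middle of the scoop's pouring lip, in scoop axes at x = 130.6, z = 19 mm.
- melt1: Wax melt, chunky yellow eight-sided tablet, 26 mm wide at the foot, 21 at the top, 19 mm high, 10 g. Origin: centre of its foot; z up through the top.
- melt2: Wax melt, chunky yellow eight-sided tablet, 26 mm wide at the foot, 21 at the top, 19 mm high, 10 g. Origin: centre of its foot; z up through the top.
- melt3: Wax melt, chunky yellow eight-sided tablet, 26 mm wide at the foot, 21 at the top, 19 mm high, 10 g. Origin: centre of its foot; z up through the top.
- melt4: Wax melt, chunky yellow eight-sided tablet, 26 mm wide at the foot, 21 at the top, 19 mm high, 10 g. Origin: centre of its foot; z up through the top.
- melt5: Wax melt, chunky yellow eight-sided tablet, 26 mm wide at the foot, 21 at the top, 19 mm high, 10 g. Origin: centre of its foot; z up through the top.
- melt6: Wax melt, chunky yellow eight-sided tablet, 26 mm wide at the foot, 21 at the top, 19 mm high, 10 g. Origin: centre of its foot; z up through the top.
- pump_bottle: Amber pump bottle, 60 mm across, 189 mm tall (pump spout reaches 33 mm from the axis). Origin: centre of its base. Leave alone.
- candle_jar: White lidded candle jar, 78 mm across, 92 mm tall. Origin: centre of its base. Leave alone.
- melt_pack: Clear plastic clamshell with six melts, 122 (x) by 86 (y) by 26 mm. Origin: centre of its base. Leave alone.

How it is judged:
By the outcome, as a careful person would: the job done as asked, in the order asked, and still so for the second after the job is handed in, with the robot touching nothing.
It also fails if it takes over 72 s, if anything falls off the work surface, if the arm or the gripper's body presses on something with over 40 N, if the wrist force passes 120 N, or if a joint passes its speed limit or range.

ROBOT

A 6-joint arm with a two-finger parallel gripper is mounted at the origin on the work surface. World frame = base frame: x ahead of the robot, y to its left, z up, the work surface at z = 0. Lengths are in m, angles in rad, forces in N, time in s.
With the tool pointing down it reaches from about 0.4 to 0.825 m from the base axis. Payload 7 kg.
Tool frame: the origin (TCP) lies on the front face of the gripper's body, between the roots of the fingers; the fingertips stand 73 mm ahead of it and the grasp point (between the pads) lies 54 mm ahead of it; z points along the fingers, x is the direction in which the jaws open and shut, and the axes are right-handed (so a half turn about z gives the same grasp; the last joint's range is limited). The gripper opens to 85 mm and grips with 20 to 120 N. Pads are 22 mm wide; open, the fingers measure 114 mm over their backs; the gripper's body (76 mm by 85 mm) begins 54 mm behind the grasp point. The pads swing forward as they close: fully open they stand 13 mm farther back than shut.
Start: joints at [1.582, 0.359, 0.012, 0, -1.224, -0.288], TCP at [0.184, 0.649, 0.304] pointing down, gripper open.
Joint ranges: [-3.07, 3.07], [-1.43, 2.12], [-1.02, 1.25], [-3.03, 1.67], [-3.05, -0], [-3.03, 3.03]. Speed limits (rad/s): [2.39, 2.39, 3.01, 3.14, 3.14, 3.14].

INTERFACE

Orientations are given as a unit quaternion [x, y, z, w].
In Python, from cell import manip, imaging, workorder, models gives the robot as it stands. Calls block until the motion is done:
- manip.move_ptp(position, orientation): joint-space move of the TCP to a pose.
- manip.move_l(position, attitude=None, speed=0.15): straight line of the TCP; attitude=None keeps the orientation; speed is the mean speed in m/s.
- manip.move_j(angles): joint-space move.
- manip.gripper_open() and manip.close(strength=None): open the fingers fully, or close them until they stop; strength is the grip in N (None keeps the last).
- manip.hold(seconds).
- manip.solve_ik(position, orientation): joint angles nearest the present ones, or None.
- imaging.read_camera(name): name is "scene" or "top" or "wrist"; returns the picture (420x560x3 uint8, blue, green, red); there is no depth.
- imaging.camera_info(name): a dict with "mtx" (3x3 intrinsics, pixels), "R" (3x3) and "t" (3): a world point X has camera coordinates R X + t; the wrist camera has in their place "T_tool_cam" (4x4, takes a point from camera to tool coordinates, whose origin is the TCP and whose axes are the tool frame's). Camera axes: x right, y down, z forward; pixel columns grow to the right and rows downward; lengths in m; the calibration is good to about 2 mm. A picture is of the moment at which its call begins: read the wrist's pose just before it. camera_info takes no time and is no camera call.
A pose or a line that the arm cannot do raises manip.IKError and nothing moves.
- workorder.close_job(): hands the job in, once; it reports no verdict.
Trained networks look in the newest picture that a camera, given by its name, has taken for a name from the list of things; names that differ only in an ending like _2 or _b are one class to them, and where a whole thing is asked for, a point or a joint stands for the part that bears it (a point fixed in the world has none). Each returns a list of dicts, best first, with "p" (0 to 1); they miss things now and then, are a little off and sometimes report something else, mostly with a low value. They report only what shows in the picture. A call takes as long as a camera call.
- models.search_frame(camera, query): "position" ([row, column] in pixels, amid what is visible of it).
Readings, each from a call of its own:
- manip.current_time(): time.
- manip.current_joint_positions(): joint angles.
- manip.current_joint_vel(): joint speeds.
- manip.current_tau(): joint torques, N m.
- manip.current_tcp_pos(): TCP position.
- manip.current_tcp_rot(): TCP orientation.
- manip.current_force(): force on the tool from outside, world axes, zero at the start.
- manip.current_wrist_torque(): the same for the moment, N m.
- manip.current_gripper_width(): opening from 0.0 (shut) to 1.0 (fully open).
Only numpy, scipy, OpenCV 4.12 (cv2) and the standard library are available. Lean on these libraries where they do the work, as an engineer would, in place of code of your own. Each camera call takes 0.05 s, during which the arm holds its last target. There are 200 camera calls.

## Working session

There is one attempt and no reset: what is moved stays moved. The work goes in short steps, each a Python script; the robot and the scene stay as the last script left them, time stands still between calls to the robot, and variables do not carry over. Pictures are saved under pics/ and viewed, about 8 in all and at most 12, crops included, and the job is handed in when it is done.

```bash
mkdir -p pics; ls; python3 - <<'E'
from cell import manip, imaging, workorder, models
import cv2, numpy as np
np.set_printoptions(precision=4,suppress=True)
for c in ["scene","top"]:
    im=imaging.read_camera(c); cv2.imwrite(f"pics/{c}0.png",cv2.resize(im,(800,600),interpolation=cv2.INTER_CUBIC))
    i=imaging.camera_info(c); print(c,i["mtx"].tolist(),np.array(i["R"]).tolist(),np.array(i["t"]).tolist())
    for q in ["scanner","scanner_butt","holder","label","bin_empty","bin_full_a","board","scoop","scoop_grip","scoop_lip","pump_bottle","candle_jar","melt_pack"]:
        print(q,[(np.round(d["position"]).tolist(),round(d["p"],2)) for d in models.search_frame(c,q)[:4]])
i=imaging.camera_info("wrist");print(i["mtx"],i["T_tool_cam"]); print(manip.current_tcp_rot(),manip.current_time())
E
```

```text
pics
scene [[438.78503129833086, 0.0, 278.7050330948499], [0.0, 438.78503129833086, 206.1355991596965], [0.0, 0.0, 1.0]] [[0.8711307722271577, 0.4908758508508245, 0.013117802041286352], [0.4161914857529788, -0.723888110988388, -0.5502459904046475], [-0.2606066477771495, 0.4847957320574744, -0.8348995588172353]] [-0.41889429109182563, -0.1642850417473265, 1.2385227143696946]
scanner [([108.0, 319.0], 0.79)]
scanner_butt [([108.0, 318.0], 0.85), ([316.0, 177.0], 0.73)]
holder [([138.0, 322.0], 0.81), ([362.0, 304.0], 0.72), ([317.0, 196.0], 0.69), ([272.0, 308.0], 0.29)]
label [([259.0, 278.0], 0.96)]
bin_empty [([193.0, 354.0], 0.72), ([274.0, 306.0], 0.63), ([258.0, 277.0], 0.23)]
bin_full_a [([228.0, 328.0], 0.9), ([192.0, 356.0], 0.72)]
board [([305.0, 337.0], 0.77)]
scoop [([323.0, 195.0], 0.65)]
scoop_grip [([323.0, 198.0], 0.79)]
scoop_lip [([319.0, 192.0], 0.73)]
pump_bottle [([361.0, 304.0], 0.77), ([308.0, 189.0], 0.23)]
candle_jar [([159.0, 409.0], 0.81)]
melt_pack []
top [[540.2096330363665, 0.0, 271.97381963103504], [0.0, 540.2096330363665, 206.5680501186149], [0.0, 0.0, 1
[... 476 characters left out ...]
[165.0, 233.0], 0.69), ([168.0, 275.0], 0.67), ([235.0, 382.0], 0.62), ([224.0, 382.0], 0.16)]
board [([200.0, 295.0], 0.75), ([218.0, 381.0], 0.61)]
scoop [([228.0, 382.0], 0.6)]
scoop_grip [([230.0, 153.0], 0.73), ([222.0, 386.0], 0.68), ([231.0, 385.0], 0.68)]
scoop_lip [([169.0, 275.0], 0.23)]
pump_bottle [([234.0, 384.0], 0.68), ([137.0, 376.0], 0.62)]
candle_jar [([140.0, 169.0], 0.66)]
melt_pack [([235.0, 278.0], 0.79)]
[[308.7246   0.     275.8371]
 [  0.     308.7246 212.2145]
 [  0.       0.       1.    ]] [[ 1.      0.0001  0.0021 -0.0015]
 [-0.0006  0.9622  0.2724 -0.0687]
 [-0.002  -0.2724  0.9622 -0.0695]
 [ 0.      0.      0.      1.    ]]
[-0.6028  0.7979 -0.      0.    ] 1.4
```

View pics/scene0.png

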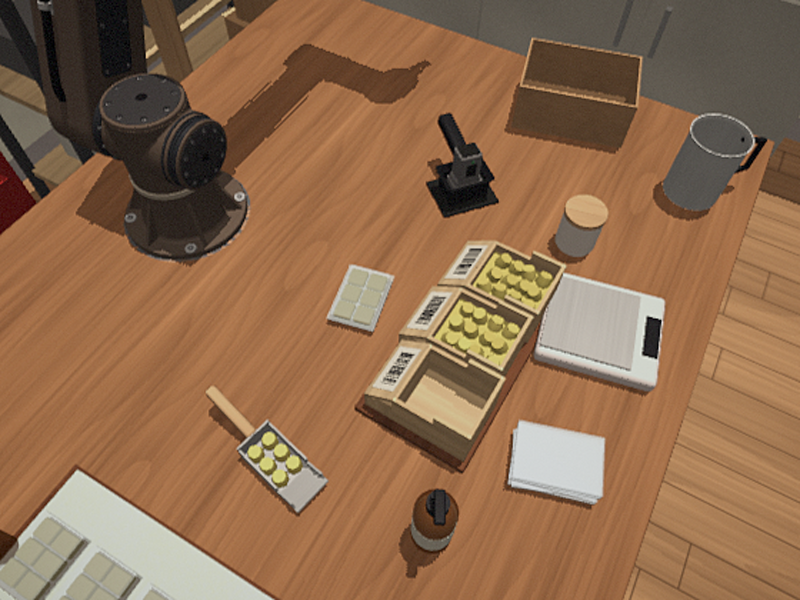

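View pics/top0.png

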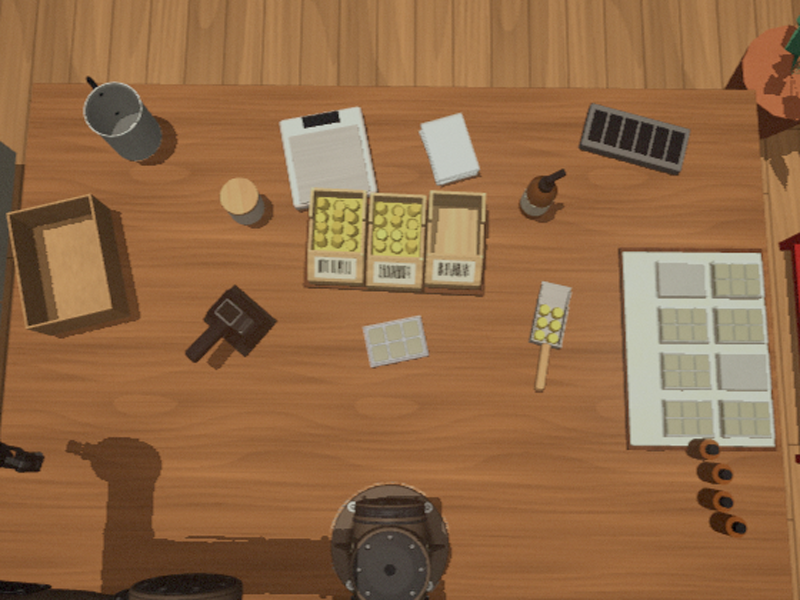

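The scene view shows the empty bin nearest the camera, with its label at (397,368). The top view shows these positions:
- Empty bin: right of the row, label at (454,269).
- Scanner: head at (232,313), butt at (195,353).
- Scoop: lip at (557,286), handle end at (540,390).
- Jar: (242,200).
- Bottle: (535,205).
- Pack: (396,341).

```bash
cat > h.py <<'E'
from cell import manip, imaging, workorder, models
import cv2, numpy as np
from scipy.spatial.transform import Rotation as Ro
np.set_printoptions(precision=4,suppress=True)
G=0.054
def cam(name,tcp=None):
    i=imaging.camera_info(name); K=np.array(i["mtx"])
    if name!="wrist": return K,np.array(i["R"]),np.array(i["t"])
    p,q=tcp; T=np.eye(4);T[:3,:3]=Ro.from_quat(q).as_matrix();T[:3,3]=p
    W=np.linalg.inv(T@np.array(i["T_tool_cam"])); return K,W[:3,:3],W[:3,3]
def ray(c,u,v,z):
    K,R,t=c; d=R.T@np.linalg.solve(K,[u,v,1]); o=-R.T@t
    return o+d*(z-o[2])/d[2]
def proj(c,X):
    K,R,t=c; p=(np.atleast_2d(X)@R.T+t)@K.T; return p[:,:2]/p[:,2:]
def rot(z,x):  # tool rotation from z axis and approximate x axis
    z=np.array(z,float);z/=np.linalg.norm(z);x=np.array(x,float);x-=z*(x@z);x/=np.linalg.norm(x)
    return Ro.from_matrix(np.c_[x,np.cross(z,x),z])
def snap(name):
    """wrist pic with pose saved"""
    p=np.array(manip.current_tcp_pos());q=np.array(manip.current_tcp_rot())
    im=imaging.read_camera("wrist");cv2.imwrite(f"pics/{name}.png",cv2.resize(im,(800,600),interpolation=cv2.INTER_CUBIC))
    np.savez(f"pics/{name}.npz",p=p,q=q)
def wcam(name):
    d=np.load(f"pics/{name}.npz"); return cam("wrist",(d["p"],d["q"]))
S=1/1.42857
E
python3 - <<'E'
from h import *
c=cam("top")
for n,u,v,z in [("head",232,313,.118),("butt",195,353,.102),("foot_t",235,287,.006),("foot_r",275,321,.006),("label",454,269,.07),("binRR",486,193,.107),("binRL",429,191,.107),("lip",557,286,.019),("lipL",543,283,.019),("lipR",571,288,.019),("hend",540,388,.06),("jar",242,195,.092),("bottletop",548,185,.18),("bottle",535,208,.06),("pack",396,341,.026)]:
    print(n,ray(c,u*S,v*S,z))
s=cam("scene")
for n,u,v,z in [("label",397,368,.07),("lip",312,497,.019),("hend",212,392,.06),("head",465,160,.11),("butt",445,118,.1)]: print("S",n,ray(s,u*S,v*S,z))
E
```

```text
head [0.4446 0.3119 0.118 ]
butt [0.3676 0.384  0.102 ]
foot_t [0.516  0.3312 0.006 ]
foot_r [0.4446 0.2446 0.006 ]
label [ 0.5454 -0.1242  0.07  ]
binRR [ 0.6942 -0.1863  0.107 ]
binRL [ 0.6974 -0.0717  0.107 ]
lip [ 0.5215 -0.3431  0.019 ]
lipL [ 0.5276 -0.314   0.019 ]
lipR [ 0.5175 -0.3721  0.019 ]
hend [ 0.3076 -0.2945  0.06  ]
jar [0.6905 0.3073 0.092 ]
bottletop [ 0.6885 -0.296   0.18  ]
bottle [ 0.6775 -0.2932  0.06  ]
pack [ 0.4027 -0.008   0.026 ]
S label [ 0.5475 -0.1238  0.07  ]
S lip [ 0.5306 -0.3455  0.019 ]
S hend [ 0.3188 -0.296   0.06  ]
S head [0.4546 0.2984 0.11  ]
S butt [0.365  0.3933 0.1   ]
```

```bash
python3 - <<'E'
from h import *
# bin view
q=rot([0,0,-1],[0,1,0]).as_quat(); q2=rot([0,0,-1],[0,-1,0]).as_quat()
for n,qq in (("a",q),("b",q2)):
    print(n,manip.solve_ik([.58,-.12,.33],qq))
s=np.array([.707,.707,0])
for n,x in (("a",s),("b",-s)): print(n,manip.solve_ik([.448,.307,.3],rot([0,0,-1],x).as_quat()))
# scan pose: label centre, normal
L=np.array([.546,-.124,.07]); n=np.array([-np.sin(np.radians(35)),0,np.cos(np.radians(35))])
for sg in (1,-1): print("scan",sg,manip.solve_ik(L+n*.245,rot(-n,[0,sg,0]).as_quat()))
# pour candidates: scoop at pitch, tool tilt a forward in scoop frame
for az in range(0,360,45):
  d=np.array([np.cos(np.radians(az)),np.sin(np.radians(az)),0]);y=np.cross([0,0,1],d)
  for a in (0,15,25):
    r=[]
    for pitch in (0,65):
      R=Ro.from_matrix(np.c_[d,y,[0,0,1]])*Ro.from_euler('y',pitch,degrees=True)
      lip=np.array([.64,-.13,.09])-d*0.02 + (0 if pitch else np.array([0,0,.1]))
      o=lip-R.apply([.1306,0,.019]); g=o+R.apply([-.0435,0,.0416])
      zt=R.apply([np.sin(np.radians(a)),0,-np.cos(np.radians(a))])
      for sg in (1,-1):
        j=manip.solve_ik(g-zt*G,rot(zt,sg*y).as_quat()); r.append(None if j is None else np.round(j,2))
    print(az,a,*r,sep=" ")
E
```

```text
a [ 0.1258  0.2077 -0.1372  0.     -1.2258 -1.6966]
b [ 0.1258  0.2077 -0.1372  0.     -1.2258  1.445 ]
a [ 0.9617  0.1447 -0.2856  0.     -1.1404  2.9653]
b [ 0.9617  0.1447 -0.2856  0.     -1.1404 -0.1763]
scan 1 None
scan -1 None
0 0 [ 0.14  0.04 -0.49  0.   -1.04 -1.71] [ 0.14  0.04 -0.49  0.   -1.04  1.43] [ 0.07  0.85  0.47 -0.09 -2.32 -1.66] [ 0.07  0.85  0.47 -0.09 -2.32  1.48]
0 15 [ 0.18 -0.12 -0.69  0.07 -0.74 -1.8 ] [ 0.18 -0.12 -0.69  0.07 -0.74  1.35] [ 0.07  0.71  0.37 -0.07 -2.1  -1.65] [ 0.07  0.71  0.37 -0.07 -2.1   1.49]
0 25 [ 0.21 -0.21 -0.86  0.18 -0.5  -1.92] [ 0.21 -0.21 -0.86  0.18 -0.5   1.22] [ 0.08  0.62  0.28 -0.05 -1.93 -1.65] [ 0.08  0.62  0.28 -0.05 -1.93  1.49]
45 0 [-0.15  0.21 -0.28  0.   -1.08 -0.64] [-0.15  0.21 -0.28  0.   -1.08  2.5 ] [ 0.26  0.72 -0.02  0.49 -1.87 -1.17] [ 0.26  0.72 -0.02  0.49 -1.87  1.97]
45 15 [-0.31  0.19 -0.23 -0.27 -1.05 -0.36] [-0.31  0.19 -0.23 -0.27 -1.05  2.78] [ 0.24  0.6  -0.03  0.41 -1.72 -1.13] [ 0.24  0.6  -0.03  0.41 -1.72  2.01]
45 25 [-0.44  0.2  -0.18 -0.47 -1.08 -0.15] [-0.44  0.2  -0.18 -0.47 -1.08  2.99] 
[... 1898 characters left out ...]
.19  0.25 -1.16 -0.64] [-0.29  0.5   0.27 -0.83 -1.64 -2.78] [-0.29  0.5   0.27 -0.83 -1.64  0.36]
270 25 [ 0.59  0.4  -0.24  0.38 -1.21  2.36] [ 0.59  0.4  -0.24  0.38 -1.21 -0.78] [-0.2   0.44  0.23 -0.68 -1.54 -2.85] [-0.2   0.44  0.23 -0.68 -1.54  0.29]
315 0 [ 0.41  0.1  -0.42  0.   -1.05 -2.76] [ 0.41  0.1  -0.42  0.   -1.05  0.38] [-0.19  0.79  0.6  -0.74 -2.29 -2.39] [-0.19  0.79  0.6  -0.74 -2.29  0.76]
315 15 None [ 0.58  0.01 -0.68  0.34 -0.86 -0.02] [-0.14  0.67  0.48 -0.56 -2.07 -2.32] [-0.14  0.67  0.48 -0.56 -2.07  0.83]
315 25 [ 0.66 -0.02 -0.85  0.63 -0.79  2.8 ] [ 0.66 -0.02 -0.85  0.63 -0.79 -0.34] [-0.09  0.58  0.38 -0.45 -1.91 -2.3 ] [-0.09  0.58  0.38 -0.45 -1.91  0.84]
```

```bash
python3 - <<'E'
from h import *
L=np.array([.546,-.124,.07]); n=np.array([-np.sin(np.radians(35)),0,np.cos(np.radians(35))])
lx=np.array([np.cos(np.radians(35)),0,np.sin(np.radians(35))])
def f(R,o,t,sg):  # scanner R,o
    zt=R.apply([np.sin(t),0,-np.cos(t)]); g=o+R.apply([0,0,.088]); return g-zt*G, rot(zt,R.apply([0,sg,0])).as_quat()
Rh=Ro.from_euler('z',135,degrees=True); Rs=Ro.from_matrix(np.c_[-lx,np.cross(n,-lx),n])
for t in (15,20,25,30,35):
  for sg in (1,-1):
    r=[manip.solve_ik(*f(Rh,np.array([.448,.307,z]),np.radians(t),sg)) for z in (.006,.1)]
    r.append(manip.solve_ik(*f(Rs,L+n*.1,np.radians(t),sg)))
    print(t,sg,*[None if j is None else np.round(j,2) for j in r])
manip.move_ptp([.56,-.12,.30],rot([0,0,-1],[0,1,0]).as_quat()); snap("bin")
s=np.array([.707,.707,0])
manip.move_ptp([.448+.02,.307-.02,.28],rot([0,0,-1],-s).as_quat()); snap("scn")
print(manip.current_time(),manip.current_joint_positions())
E
```

```text
15 1 [ 0.77  0.35 -0.3  -0.32 -0.95  0.21] [ 0.77  0.24 -0.21 -0.29 -1.14  0.14] [ 0.22 -0.2  -0.77  0.12 -0.66  1.27]
15 -1 [ 0.77  0.35 -0.3  -0.32 -0.95 -2.93] [ 0.77  0.24 -0.21 -0.29 -1.14 -3.  ] [ 0.22 -0.2  -0.77  0.12 -0.66 -1.88]
20 1 [ 0.7   0.37 -0.25 -0.41 -1.02  0.31] [ 0.71  0.27 -0.17 -0.38 -1.19  0.23] [ 0.2  -0.15 -0.69  0.07 -0.77  1.32]
20 -1 [ 0.7   0.37 -0.25 -0.41 -1.02 -2.83] [ 0.71  0.27 -0.17 -0.38 -1.19 -2.91] [ 0.2  -0.15 -0.69  0.07 -0.77 -1.82]
25 1 [ 0.64  0.4  -0.2  -0.49 -1.09  0.4 ] [ 0.64  0.29 -0.12 -0.46 -1.25  0.31] [ 0.19 -0.1  -0.62  0.04 -0.88  1.36]
25 -1 [ 0.64  0.4  -0.2  -0.49 -1.09 -2.74] [ 0.64  0.29 -0.12 -0.46 -1.25 -2.83] [ 0.19 -0.1  -0.62  0.04 -0.88 -1.78]
30 1 [ 0.58  0.43 -0.16 -0.56 -1.16  0.48] [ 0.59  0.32 -0.09 -0.53 -1.31  0.38] [ 0.17 -0.04 -0.55  0.02 -0.98  1.39]
30 -1 [ 0.58  0.43 -0.16 -0.56 -1.16 -2.66] [ 0.59  0.32 -0.09 -0.53 -1.31 -2.76] [ 0.17 -0.04 -0.55  0.02 -0.98 -1.75]
35 1 [ 0.52  0.47 -0.12 -0.63 -1.23  0.55] [ 0.53  0.36 -0.05 -0.6  -1.38  0.44] [ 0.16  0.01 -0.49  0.   -1.07  1.41]
35 -1 [ 0.52  0.47 -0.12 -0.63 -1.23 -2.59] [ 0.53  0.36 -0.05 -0.6  -1.38 -2.7 ] [ 0.16  0.01 -0.49  0.   -1.07 -1.73]
6.0417 [ 0.9058  0.1697 -0.3029  0.0001 -1.0982 -0.1224]
```

View pics/bin.png

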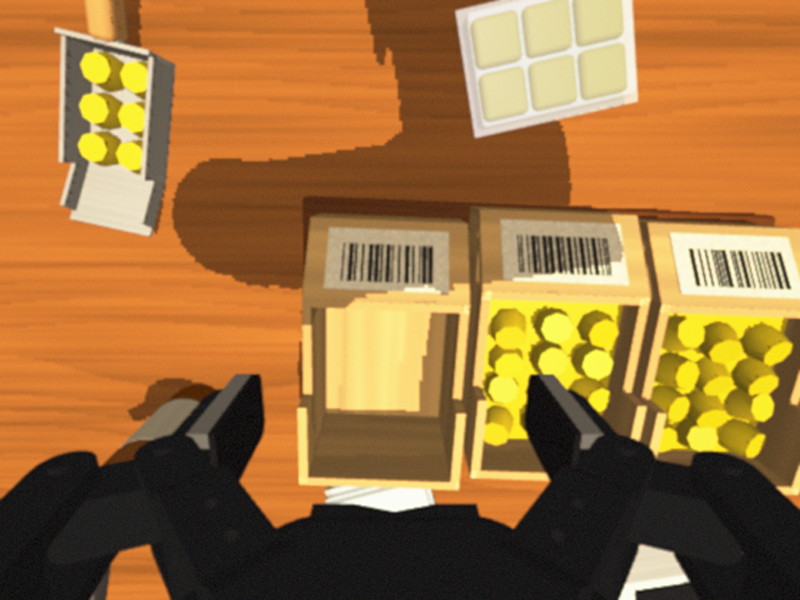

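View pics/scn.png

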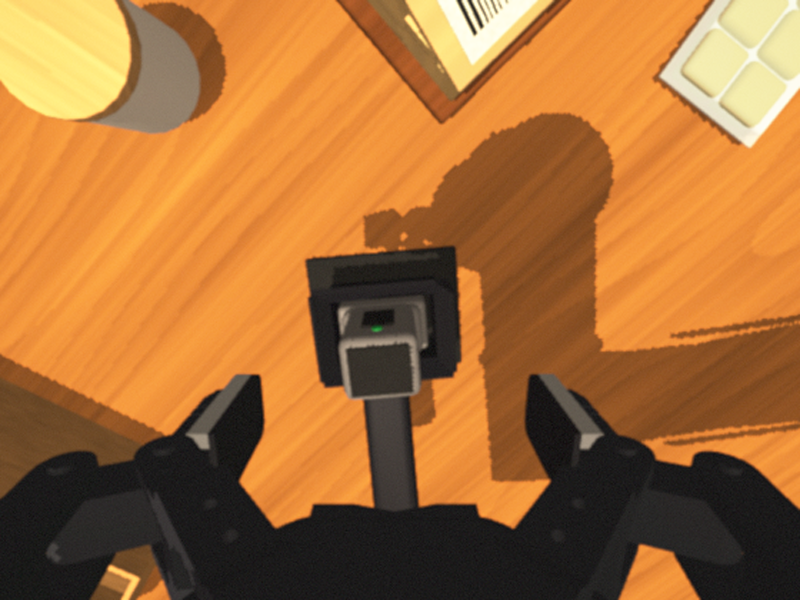

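The bin view shows the label corners at about (327,227), (448,233), (450,293) and (323,288), and the rear corners at (300,483) and (461,488). The scanner view shows the rear face at about (343,345) to (420,394), and the foot corners at (306,260), (456,246), (462,374) and (323,386).

```bash
cat > fit.py <<'E'
from h import *
from scipy.optimize import least_squares
def fit(c,P,uv,x0,z0=0,free_z=False):
    P=np.array(P,float);uv=np.array(uv,float)*S
    def r(v):
        X=Ro.from_euler('z',v[2]).apply(P)+[v[0],v[1],z0+(v[3] if free_z else 0)]
        return (proj(c,X)-uv).ravel()
    s=least_squares(r,list(x0)+([0] if free_z else []),x_scale=[.1,.1,1]+([.1] if free_z else []),loss="soft_l1")
    return s.x,r(s.x).reshape(-1,2)
E
python3 - <<'E'
from fit import *
c=wcam("scn")
print("foot",*fit(c,np.array([[-50,60,6],[-50,-60,6],[50,-60,6],[50,60,6]])/1e3,[(456,246),(306,260),(323,386),(462,374)],[.45,.3,2.36]),sep="\n")
Q=np.array([[-20,23,118],[-20,-23,118],[20,-23,118],[20,23,118]])/1e3
print("rear",*fit(c,Q,[(415,335),(343,345),(347,399),(420,394)],[.45,.3,2.36]),sep="\n")
s,co=np.sin(np.radians(35))*23,np.cos(np.radians(35))*23
c=wcam("bin")
P=np.array([[-65-co,-42,57.5-s],[-65-co,42,57.5-s],[-65+co,42,57.5+s],[-65+co,-42,57.5+s],[90,-56,95],[90,56,95]])/1e3
uv=[(327,227),(448,233),(450,293),(323,288),(300,483),(461,488)]
v,r=fit(c,P,uv,[.61,-.12,0],z0=.012);print(v,r)
v,r=fit(c,P,uv,[.61,-.12,0],z0=.012,free_z=True);print(v,r)
v,r=fit(cam("top"),P[4:],[(486,193),(429,191)],[.61,-.12,0],z0=.012);print("top",v,r)
E
```

```text
foot
[0.4445 0.3196 2.4446]
[[ 0.7248  2.1886]
 [-0.7148  1.8911]
 [-0.7598 -5.3122]
 [ 0.7304 -5.1359]]
rear
[0.4481 0.319  2.4897]
[[ 0.7163 -1.6547]
 [-6.0097 -1.3348]
 [-0.6364  5.4262]
 [ 3.0377  2.1919]]
[ 0.61   -0.1266 -0.0309] [[ 1.1482  0.0521]
 [-0.0895 -1.4118]
 [-0.7933 -0.7069]
 [ 0.353   0.0454]
 [ 0.1733  1.3122]
 [-0.6312  0.7845]]
[ 0.6104 -0.1266 -0.032  -0.0012] [[ 1.3839  0.2571]
 [-0.194  -1.1214]
 [-0.9513 -0.5861]
 [ 0.5704  0.0798]
 [ 0.2888  0.7728]
 [-0.9721  0.3445]]
top [ 0.6059 -0.1264 -0.0284] [[-0.4641 -0.007 ]
 [ 0.4645  0.0123]]
```

```bash
python3 - <<'E'
from fit import *
im=cv2.imread("pics/scn.png")[220:440,280:500]
im=np.clip(255*(im/255.)**.45,0,255).astype('uint8')
cv2.imwrite("pics/scn_z.png",cv2.resize(im,(600,600),interpolation=cv2.INTER_CUBIC))
E
```

```text
(no output)
```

View pics/scn_z.png

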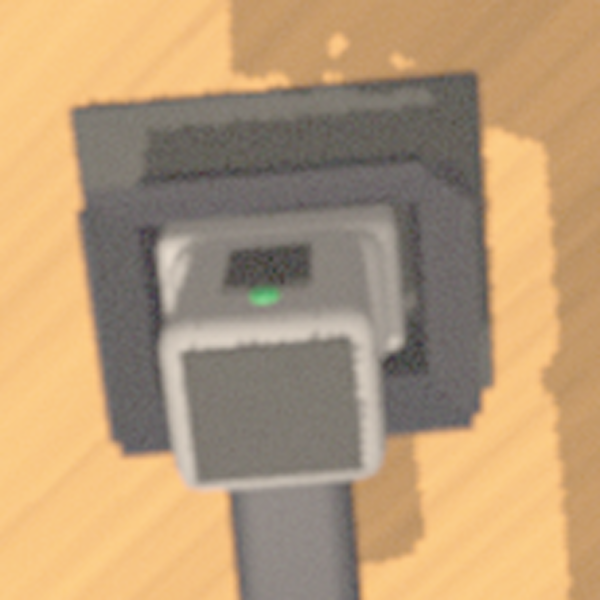

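The zoom shows the foot's far corners at (75,108) and (478,73), and the rear face at about (165,328), (378,322), (383,478) and (185,487). The near foot edge is hidden by the flared mouth, so I'll leave those two earlier clicks out.

```bash
python3 - <<'E'
from fit import *
z=lambda u,v:(280+u/2.727,220+v/2.727)
c=wcam("scn")
F=np.array([[-50,60,6],[-50,-60,6]])/1e3
Q=np.array([[-19.5,22.5,118],[-19.5,-22.5,118],[19.5,-22.5,118],[19.5,22.5,118]])/1e3
fu=[z(478,73),z(75,108)];qu=[z(378,322),z(165,328),z(185,487),z(383,478)]
x0=[.45,.31,2.4]
print(*fit(c,F,fu,x0),sep="\n");print(*fit(c,Q,qu,x0),sep="\n");print(*fit(c,np.r_[F,Q],fu+qu,x0),sep="\n")
v=fit(c,np.r_[F,Q],fu+qu,x0)[0]
# butt check in top & scene pictures, handle tip mid
X=Ro.from_euler('z',v[2]).apply([[.117,0,.102],[0,0,.118]])+[v[0],v[1],0]
print(proj(cam("top"),X)/S,proj(cam("scene"),X)/S, proj(c,X)/S)
E
```

```text
[0.4459 0.318  2.441 ]
[[ 1.5844 -0.0398]
 [-1.6236  0.122 ]]
[0.4481 0.3176 2.416 ]
[[ 0.8373 -2.5435]
 [-0.8724 -0.8141]
 [-1.5771  2.3927]
 [ 1.6673  1.6827]]
[0.4475 0.3179 2.4285]
[[ 1.2419 -0.4575]
 [-2.1824 -1.6086]
 [ 0.709  -2.0938]
 [-0.9061  0.2918]
 [-1.0323  3.3738]
 [ 2.1284  2.0601]]
[[189.3988 357.3247]
 [228.9839 311.47  ]] [[442.6631 115.836 ]
 [466.5893 149.0954]] [[396.6607 519.0627]
 [382.1668 370.0191]]
```

```bash
cat > sc.py <<'E'
from fit import *
T=np.radians(30)
Rh=Ro.from_euler('z',2.43); H=np.array([.447,.318,.006])
Rb=Ro.from_euler('z',-.031); B=np.array([.610,-.1266,.012])
L=B+Rb.apply([-.065,0,.0575]); a=np.radians(35)
n=Rb.apply([-np.sin(a),0,np.cos(a)]); lx=Rb.apply([np.cos(a),0,np.sin(a)])
Rs=Ro.from_matrix(np.c_[-lx,np.cross(n,-lx),n])
def tp(R,o,t=T):
    zt=R.apply([np.sin(t),0,-np.cos(t)]); g=o+R.apply([0,0,.088]); return g-zt*G, rot(zt,R.apply([0,1,0])).as_quat(), zt
E
python3 - <<'E'
from sc import *
p,q,zt=tp(Rh,H)
ps,qs,_=tp(Rs,L+n*.1); print(p,ps,manip.solve_ik(ps,qs),manip.solve_ik(p+[0,0,.13],q))
manip.move_ptp(p-zt*.09,q); manip.move_l(p,speed=.1)
print(manip.current_force(),manip.current_tcp_pos())
manip.close(60); print("w",manip.current_gripper_width(),manip.current_force())
manip.move_l(p+[0,0,.03],speed=.06); print(manip.current_force()); manip.move_l(p+[0,0,.13],speed=.15)
print(manip.current_force(),manip.current_gripper_width(),manip.current_time())
im=imaging.read_camera("scene");cv2.imwrite("pics/lift.png",im[40:220,200:440].repeat(2,0).repeat(2,1))
E
```

```text
[0.4674 0.3004 0.1408] [ 0.4325 -0.1211  0.2773] [ 0.1818 -0.0476 -0.5583  0.0222 -0.9749  1.3463] [ 0.6096  0.3122 -0.0197 -0.5136 -1.4046  0.3793]
[ 0.0006  0.9464 -0.0074] [0.4679 0.3004 0.1413]
w 0.5340371542877076 [ 1.0207 -0.8857  4.2594]
[-0.4015 -0.0219 -2.0809]
[ 0.0354 -0.2906 -2.1221] 0.5291177079102143 9.6333
```

View pics/lift.png

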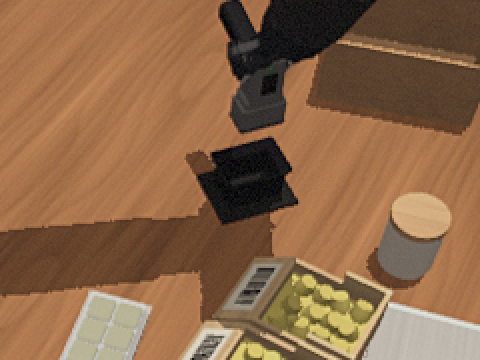

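The picture shows the scanner lifted clear, nose down, at about (260,100) above the empty holder. Next is the scan pose.

```bash
python3 - <<'E'
from sc import *
ps,qs,_=tp(Rs,L+n*.1)
manip.move_ptp(ps+n*.05,qs); manip.move_l(ps,speed=.06); manip.hold(.3)
print(manip.current_tcp_pos()-ps,manip.current_joint_vel(),manip.current_time())
p=np.array(manip.current_tcp_pos());q=np.array(manip.current_tcp_rot())
snap("scan")
w=cv2.imread("pics/scan.png")
im=imaging.read_camera("scene"); c=cam("scene")
X=[L,L+n*.1,L+n*.1+Rs.apply([.117,0,.096]),L+n*.212]+[L+n*.1+Rs.apply([sx*.019,sy*.032,0]) for sx,sy in ((1,1),(1,-1),(-1,-1),(-1,1))]
big=cv2.resize(im,None,fx=4,fy=4,interpolation=cv2.INTER_CUBIC)
for u in proj(c,X): cv2.circle(big,tuple((u*4+1.5).astype(int)),3,(0,0,255),-1)
cr=big[560:1160,700:1500]
cv2.imwrite("pics/scan_s.png",cr)
E
```

```text
[-0.      0.      0.0003] [ 0.0017  0.0013 -0.0003  0.0011 -0.0003  0.0007] 12.5917
```

View pics/scan_s.png

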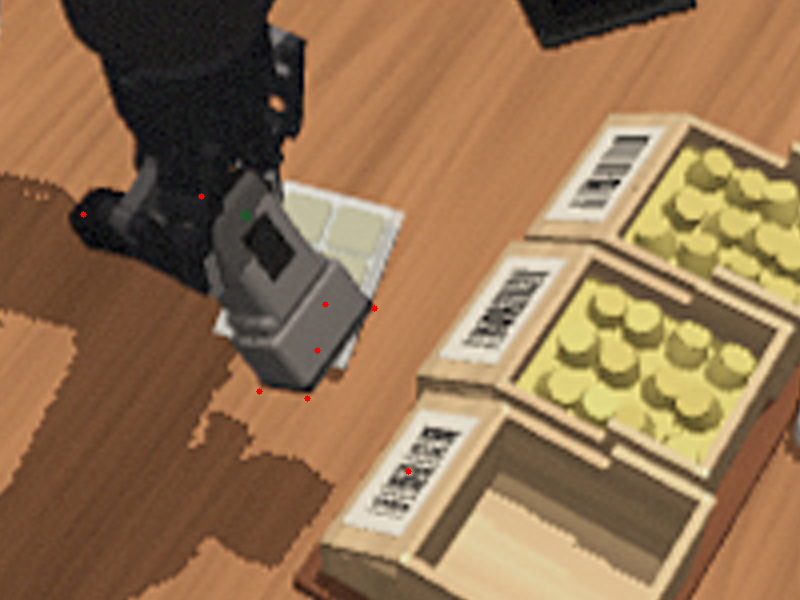

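The predicted nose corners (259,391), (307,398) and (375,308), the butt (83,214) and the label centre (408,471) all fall on the observed ones within about 3 mm. The aim is good, so I'll hold and then return the scanner.

```bash
python3 - <<'E'
from sc import *
manip.hold(1.9); print("held",manip.current_tcp_pos(),manip.current_time())
p,q,zt=tp(Rh,H); ps,qs,_=tp(Rs,L+n*.1)
manip.move_l(ps+n*.05,speed=.12)
manip.move_ptp(p+[0,0,.13],q)
manip.move_l(p+[0,0,.06],speed=.12); print(manip.current_force())
manip.move_l(p+[0,0,.02],speed=.05); print(manip.current_force())
manip.move_l(p+[0,0,.0015],speed=.03); print(manip.current_force(),manip.current_tcp_pos()-p)
im=imaging.read_camera("scene");a=im[40:220,200:440]
manip.gripper_open(); manip.move_l(p-zt*.1,speed=.15)
print(manip.current_time(),manip.current_force())
im=imaging.read_camera("scene");cv2.imwrite("pics/ret.png",np.hstack([a,im[40:220,200:440]]).repeat(1,0))
# view scoop
manip.move_ptp([.5,-.2,.3],rot([0,0,-1],[0,1,0]).as_quat())
manip.move_ptp([.43,-.32,.28],rot([0,0,-1],[0,1,0]).as_quat()); snap("sco"); print(manip.current_time(),manip.current_joint_positions())
E
python3 - <<'E'
import cv2,numpy as np
a=cv2.imread("pics/ret.png");b=cv2.imread("pics/sco.png")
a=cv2.resize(a,(480,180)); o=np.zeros((600,800,3),'uint8'); o[:]=b
o[420:600,:480]=a; cv2.imwrite("pics/combo.png",o)
E
```

```text
held [ 0.4325 -0.1211  0.2773] 14.5917
[-0.1567  0.0862 -1.1557]
[-0.4459  0.3664 -1.687 ]
[-0.886   0.2213 -1.5986] [0.0001 0.     0.0015]
20.575 [-0.8945  0.2536 -0.3335]
23.075 [-0.2735  0.1486 -0.3291 -0.0001 -1.0931 -1.297 ]
```

View pics/combo.png

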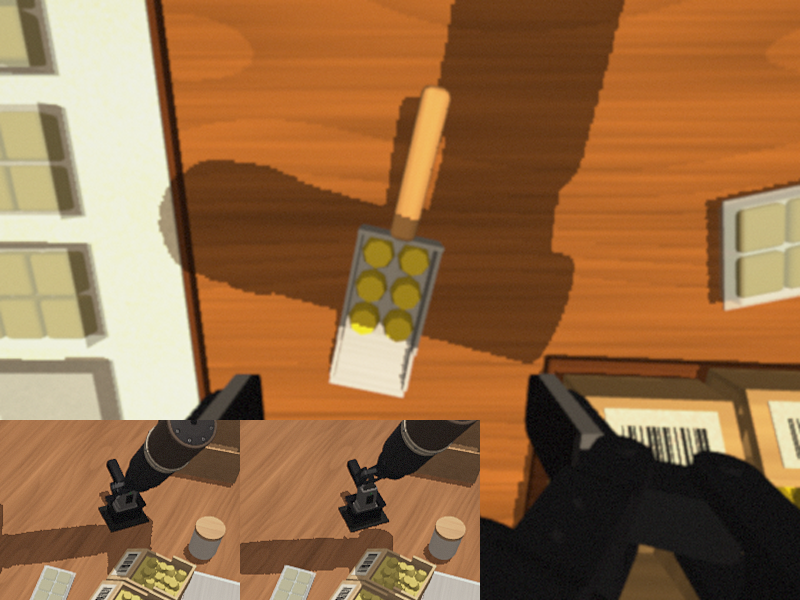

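The scanner is back upright in its holder (insets). In the scoop view the lip corners are at (330,383) and (404,396), the back wall's top at (362,227) and (441,243), and the handle end at (435,88).

```bash
cat > sp.py <<'E'
from sc import *
def tool(R,o,a):
    "scoop pose -> tool pose; a = tool tilt towards the nose"
    a=np.radians(a); zt=R.apply([np.sin(a),0,-np.cos(a)]); g=o+R.apply([-.0435,0,.0416])
    return g-zt*G, rot(zt,R.apply([0,1,0])).as_quat(), zt
def spose(lip,az,pitch):
    R=Ro.from_euler('z',az)*Ro.from_euler('y',pitch,degrees=True); return R,lip-R.apply([.1306,0,.019])
E
python3 - <<'E'
from sp import *
P=np.array([[130.6,-31,19],[130.6,31,19],[1.5,-31,38],[1.5,31,38],[-97,0,60]])/1e3
v,r=fit(wcam("sco"),P,[(330,383),(404,396),(362,227),(441,243),(435,90)],[.4,-.31,-.2]);print(v,r)
X=Ro.from_euler('z',v[2]).apply(P)+[v[0],v[1],0]
print(proj(cam("top"),X)/S)
R0=Ro.from_euler('z',v[2]);o=np.array([v[0],v[1],0])
for a in (0,10,15):
  for up in (0,.08,.16): 
    p,q,_=tool(R0,o+[0,0,up],a); print(a,up,manip.solve_ik(p,q))
  for az in (-.03,-.2):
    for pit,lip in ((0,[-.0,0,.17]),(20,[0,0,.12]),(40,[.0,0,.07]),(65,[.0,0,.06])):
      R,oo=spose(B+Rb.apply([.025,0,0])+Rb.apply(lip),az,pit); p,q,_=tool(R,oo,a); print(a,az,pit,manip.solve_ik(p,q),np.round(p,2))
E
```

```text
[ 0.3997 -0.3147 -0.2066] [[ 0.0319 -0.7404]
 [ 0.0056  0.0375]
 [-3.5563  1.428 ]
 [ 1.4423  2.9204]
 [ 0.1002 -6.353 ]]
[[570.8052 286.2409]
 [541.5451 280.0071]
 [561.8669 345.5902]
 [531.8783 339.1128]
 [540.1652 389.4216]]
0 0 [-0.2878  0.2781 -0.6865  0.     -0.6062 -1.4896]
0 0.08 [-0.2878  0.1521 -0.6013  0.     -0.8174 -1.4896]
0 0.16 [-0.2878  0.0574 -0.4946  0.     -1.0188 -1.4896]
0 -0.03 0 [ 0.1549  0.0663 -0.4773  0.     -1.0272 -1.7557] [ 0.46 -0.12  0.26]
0 -0.03 20 [ 0.1101  0.3016 -0.1904 -0.0483 -1.4249 -1.6956] [ 0.5  -0.12  0.26]
0 -0.03 40 [ 0.0822  0.5688  0.0984 -0.0739 -1.7948 -1.6733] [ 0.55 -0.12  0.25]
0 -0.03 65 [ 0.0613  0.8926  0.5251 -0.1145 -2.3329 -1.6887] [ 0.63 -0.13  0.26]
0 -0.2 0 [ 0.2198  0.0604 -0.4838  0.     -1.0266 -1.9906] [ 0.46 -0.09  0.26]
0 -0.2 20 [ 0.1184  0.3006 -0.1667 -0.1082 -1.4371 -1.8567] [ 0.5  -0.1   0.26]
0 -0.2 40 [ 0.0543  0.5701  0.1402 -0.1676 -1.8196 -1.809 ] [ 0.55 -0.11  0.25]
0 -0.2 65 [ 0.0046  0.895   0.595  -0.2698 -2.3787 -1.8556] [ 0.63 -0.13  0.26]
10 0 [-0.3018  0.2156 -0.7885 -0.0431 -0.3933 -1.4372]
10 0.08
[... 879 characters left out ...]
 [-0.3102 -0.0756 -0.6403 -0.0394 -0.7461 -1.4418]
15 -0.03 0 [ 0.2019 -0.0873 -0.6965  0.0915 -0.7086 -1.8646] [ 0.45 -0.12  0.26]
15 -0.03 20 [ 0.1363  0.1418 -0.3664 -0.0158 -1.1487 -1.73  ] [ 0.48 -0.12  0.27]
15 -0.03 40 [ 0.096   0.4122 -0.0535 -0.0531 -1.5384 -1.6833] [ 0.54 -0.12  0.26]
15 -0.03 65 [ 0.0674  0.7525  0.4115 -0.0863 -2.0985 -1.677 ] [ 0.62 -0.13  0.27]
15 -0.2 0 [ 0.3183 -0.0997 -0.7496  0.1999 -0.7021 -2.2278] [ 0.45 -0.09  0.26]
15 -0.2 20 [ 0.178   0.1382 -0.3627 -0.0352 -1.1513 -1.9331] [ 0.49 -0.1   0.27]
15 -0.2 40 [ 0.0863  0.4126 -0.0251 -0.1197 -1.5539 -1.8295] [ 0.54 -0.11  0.26]
15 -0.2 65 [ 0.0203  0.7553  0.4641 -0.1989 -2.1311 -1.8205] [ 0.62 -0.13  0.27]
```

```bash
cat >> sp.py <<'E'
R0=Ro.from_euler('z',-.2066); O=np.array([.3985,-.3147,0])
def pourpose(pit,z,x=.018): return tool(*spose(B+Rb.apply([x,0,z]),-.031,pit),0)
E
python3 - <<'E'
from sp import *
p,q,zt=tool(R0,O,0)
for a in [(0,.15),(20,.092),(30,.078),(40,.068),(50,.060),(65,.055)]: print(manip.solve_ik(*pourpose(*a)[:2]))
manip.move_ptp(p+[0,0,.1],q); manip.move_l(p,speed=.1); print(manip.current_force())
manip.close(110); print(manip.current_gripper_width(),manip.current_force())
manip.move_l(p+[0,0,.02],speed=.05); manip.move_l(p+[0,0,.16],speed=.12); manip.hold(.1)
print(manip.current_force(),manip.current_wrist_torque(),manip.current_gripper_width(),manip.current_time())
snap("lifts"); im=imaging.read_camera("scene"); big=cv2.resize(im,None,fx=3,fy=3,interpolation=cv2.INTER_CUBIC)
P=np.array([[130.6,-31,19],[130.6,31,19],[1.5,-31,38],[1.5,31,38],[-97,0,60],[3,-31,0]])/1e3
for u in proj(cam("scene"),R0.apply(P)+O+[0,0,.16]): cv2.circle(big,tuple((u*3+1).astype(int)),3,(0,0,255),-1)
w=cv2.imread("pics/lifts.png"); cv2.imwrite("pics/lift2.png",np.hstack([big[560:1160,300:850],cv2.resize(w,(250,188))[:1].repeat(600,0)]))
E
```

```text
[ 0.1583  0.0747 -0.5192  0.     -0.9769 -1.7601]
[ 0.1119  0.3157 -0.2397 -0.0498 -1.3614 -1.6948]
[ 0.0958  0.4357 -0.083  -0.0633 -1.5722 -1.6808]
[ 0.0831  0.56    0.0781 -0.0749 -1.7833 -1.6742]
[ 0.0731  0.6887  0.2419 -0.0873 -1.9926 -1.6737]
[ 0.0618  0.8844  0.496  -0.1141 -2.3119 -1.6873]
[ 0.3686  0.1705 -0.3252]
0.1931603636103195 [-1.7436  0.8917  5.7705]
[-0.2919 -0.6763 -2.3454] [ 0.0518  0.1736 -0.0313] 0.19133665545253734 27.35
```

View pics/lift2.png

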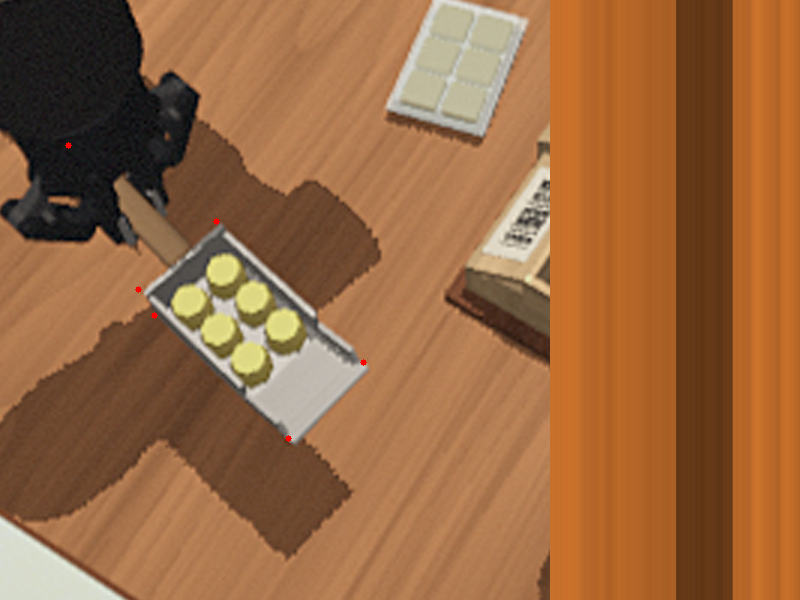

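The scoop is lifted level with all six melts. The predicted lip corners (288,438) and (363,362) sit on the observed lip. Now the pour.

```bash
python3 - <<'E'
from sp import *
p,q,_=pourpose(0,.15); manip.move_l(p,q,speed=.15)
for (a,z),s in zip([(20,.092),(30,.078),(40,.068),(50,.060),(60,.056),(66,.055)],[.1,.06,.05,.05,.05,.05]):
    p,q,_=pourpose(a,z); manip.move_l(p,q,speed=s); print(a,np.array(manip.current_force()))
manip.hold(.7)
print(manip.current_force(),manip.current_time())
im=imaging.read_camera("top");a=cv2.resize(im[80:240,220:380],(400,400),interpolation=cv2.INTER_CUBIC)
im=imaging.read_camera("scene");b=cv2.resize(im[170:330,200:360],(400,400),interpolation=cv2.INTER_CUBIC)
cv2.imwrite("pics/pour.png",np.hstack([a,b]))
E
```

```text
20 [-1.1771  0.8011 -2.2671]
30 [-0.4468  0.5465 -2.9479]
40 [ 0.4439  0.9084 -2.4499]
50 [-0.2423 -0.1034 -1.8269]
60 [ 0.2709 -0.3256 -0.804 ]
66 [-0.3135  0.3307 -1.8601]
[ 0.7877  0.06   -2.2415] 33.65
```

View pics/pour.png

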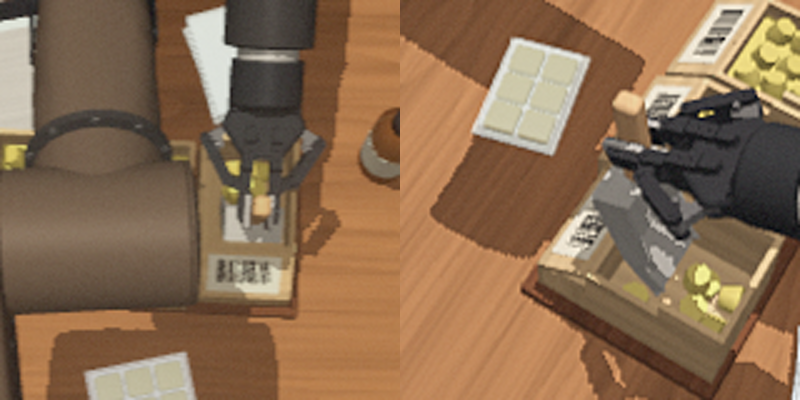

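Melts are lying in the bin ahead of the lip. I'll check that the scoop is empty by weight before withdrawing it.

```bash
python3 - <<'E'
from sp import *
def avg(): 
    f=[]
    for _ in range(8): manip.hold(.03); f.append(manip.current_force())
    return np.mean(f,0),np.std(f,0)
print(avg(),manip.current_time())
p,q,_=pourpose(66,.085); manip.move_l(p,q,speed=.08); print(avg())
p,q,_=pourpose(66,.15); manip.move_l(p,q,speed=.12);print(avg(),manip.current_time())
im=imaging.read_camera("top");a=cv2.resize(im[80:240,220:380],(400,400),interpolation=cv2.INTER_CUBIC)
im=imaging.read_camera("scene");b=cv2.resize(im[170:330,200:360],(400,400),interpolation=cv2.INTER_CUBIC)
cv2.imwrite("pics/pour2.png",np.hstack([a,b]))
E
```

```text
(array([-0.412 ,  0.0614, -1.6984]), array([0.4954, 0.3727, 0.4019])) 34.0167
(array([ 0.1435, -0.1015, -1.9547]), array([0.528 , 0.4295, 0.321 ]))
(array([-0.1758,  0.0864, -1.5065]), array([0.4752, 0.4572, 0.483 ])) 35.7667
```

View pics/pour2.png

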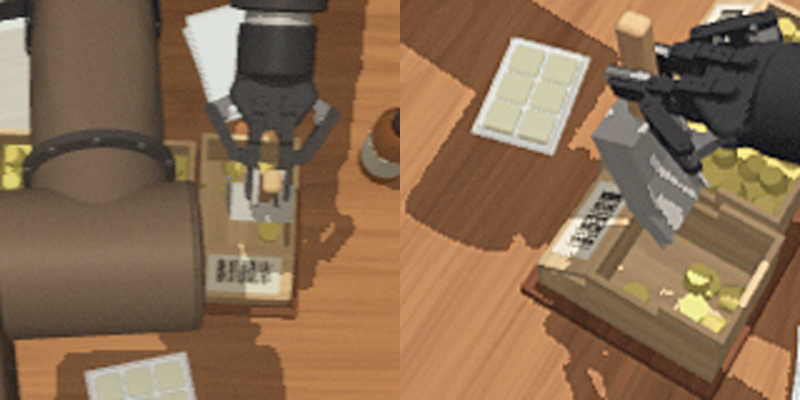

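```bash
python3 - <<'E'
from sp import *
for a,z in ((40,.14),(0,.16)):
    p,q,_=pourpose(a,z); manip.move_l(p,q,speed=.15)
p,q,_=tool(R0,O,0)
manip.move_l(p+[0,0,.16],q,speed=.2); manip.move_l(p+[0,0,.03],speed=.12); print(manip.current_force())
manip.move_l(p+[0,0,.006],speed=.04); print(manip.current_force())
for dz in (.004,.002,.001):
    manip.move_l(p+[0,0,dz],speed=.02); f=np.mean([manip.current_force() for _ in range(4)],0); print(dz,f)
    if f[2]>2: break
manip.gripper_open(); manip.move_l(p+[0,0,.13],speed=.15)
manip.move_ptp([.48,-.2,.36],rot([0,0,-1],[0,1,0]).as_quat()); snap("end")
im=imaging.read_camera("top");print(manip.current_time())
w=cv2.imread("pics/end.png");t=im
cv2.imwrite("pics/fin.png",np.vstack([w[:400],np.hstack([cv2.resize(t[60:220,80:345],(400,200)),cv2.resize(cv2.imread("pics/end.png")[200:400,300:700],(400,200))])]))
E
```

```text
[ 0.301  -0.2251 -1.4832]
[-0.5381 -0.1618 -1.6197]
0.004 [ 0.7717  0.2638 -0.8049]
0.002 [ 0.3671  1.0788 -1.6254]
0.001 [-0.2185  0.3858 -2.3731]
44.1
```

View pics/fin.png

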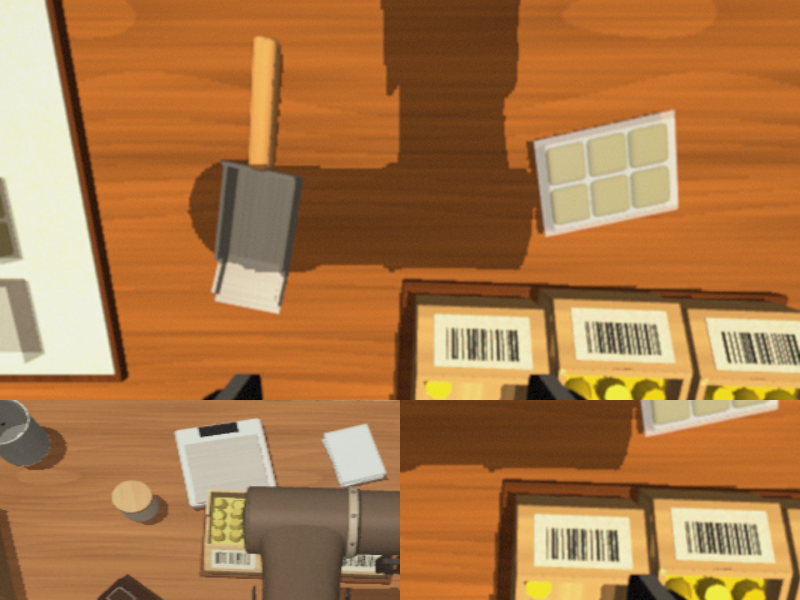

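The scoop lies flat and empty at (258,230), the pack is untouched and no melts are loose on the bench. My picture allowance is used up, so I'll check the bin contents numerically.

```bash
python3 - <<'E'
from sp import *
manip.move_ptp([.45,.15,.36],rot([0,0,-1],[0,1,0]).as_quat())
im=imaging.read_camera("top"); c=cam("top")
hsv=cv2.cvtColor(im,cv2.COLOR_BGR2HSV); m=cv2.inRange(hsv,(22,110,60),(35,255,255))
n_,lab,st,ce=cv2.connectedComponentsWithStats(m)
for s,e in zip(st[1:],ce[1:]):
    if s[4]>15:
        X=Rb.inv().apply(ray(c,*e,.03)-B); print("yellow px",s[4],"bin mm",np.round(X*1e3))
for q in ["melt1","scanner","scoop_grip","pump_bottle","candle_jar","melt_pack"]:
    print(q,[(np.round(d["position"]).tolist(),round(d["p"],2)) for d in models.search_frame("top",q)[:8]])
# close look at the bin
manip.move_ptp([.62,-.13,.30],rot([0,0,-1],[0,1,0]).as_quat())
p=np.array(manip.current_tcp_pos());qq=np.array(manip.current_tcp_rot()); im=imaging.read_camera("wrist"); cw=cam("wrist",(p,qq))
for d in models.search_frame("wrist","melt1")[:20]:
    v,u=d["position"]; X=Rb.inv().apply(ray(cw,u,v,.037)-B); print(np.round(X*1e3),round(d["p"],2))
hsv=cv2.cvtColor(im,cv2.COLOR_BGR2HSV); m=cv2.inRange(hsv,(22,110,50),(35,255,255))
pts=B+Rb.apply(np.array([[-34,-50,6],[84,-50,6],[84,50,6],[-34,50,6]])/1e3)
msk=np.zeros_like(m);cv2.fillPoly(msk,[proj(cw,pts).astype(int)],255); print("yellow area",cv2.countNonZero(m&msk),"floor area",cv2.countNonZero(msk),manip.current_time())
u0,v0=proj(cw,pts).min(0).astype(int);u1,v1=proj(cw,pts).max(0).astype(int)
for r in (m&msk)[v0:v1:4,u0:u1:2]: print("".join("#" if x else "." for x in r))
E
```

```text
yellow px 1225 bin mm [ 32. 244.  18.]
yellow px 1252 bin mm [ 25. 120.  18.]
yellow px 241 bin mm [54.  1. 18.]
yellow px 59 bin mm [ -6. -29.  18.]
melt1 [([158.0, 322.0], 0.64), ([147.0, 313.0], 0.48), ([173.0, 323.0], 0.43), ([156.0, 313.0], 0.38)]
scanner [([204.0, 320.0], 0.67), ([228.0, 174.0], 0.64)]
scoop_grip [([226.0, 381.0], 0.8)]
pump_bottle [([136.0, 381.0], 0.72), ([136.0, 165.0], 0.7)]
candle_jar [([137.0, 165.0], 0.64)]
melt_pack [([233.0, 276.0], 0.63), ([233.0, 178.0], 0.39)]
[ -5. -30.  25.] 0.96
[37. 10. 25.] 0.84
[ 69. -20.  25.] 0.83
[68. 14. 25.] 0.58
[49. 24. 25.] 0.57
[ 45. -16.  25.] 0.56
yellow area 3328 floor area 8561 47.1333
.............................................
.............................................
.............................................
.............................................
.............................................
......######.................................
....##########...............................
...############..............................
....###########..............................
....##########...............................
.......#####.................................
............#################.....###........
...####..############################........
..####...##############....##########........
..#####..##########..........######..........
..#####..###...........#######..###..........
..#####..#....#####...##########..#..........
..####......######################...........
..####...##########################..........
..####...##########################..........
..###.......######################...........
..###.....############....#####.##...........
..###....############..#########.#...........
..###...#############..##########.#..........
........##########...#.###########...........
...........#######.....###########...........
```

```bash
python3 -c "
from cell import manip,workorder
workorder.close_job(); print(manip.current_time())"
```

```text
the job is handed in; nothing more can be done
the job is handed in; nothing more can be done
```

The job is done and handed in, at about 47 s on the robot's clock (limit 72 s).

- **Scan:** I held the scanner square-on to the label's middle at 10 cm, scan line along the long side, for just over 2 s. The predicted nose corners and handle end matched the camera picture to about 3 mm. I then set it back in its holder, and the picture showed it upright there.
- **Melts:** I tipped the six melts from a lip height of about 55–70 mm in the bin's own coordinates. Afterwards the scoop weighed about 1.7 N, which is its empty weight. The wrist camera's network found six melts inside the empty bin, three of them at only 0.56–0.58 confidence. No stray yellow showed elsewhere in the top view.
- **Scoop:** it lies flat and empty at its starting spot.
- **Left alone:** the last pictures showed the jar and the pack in place. The network placed the pump bottle within about 5 pixels of its first reading. The arm never went near it.

**Checks that disagreed:**
- The top camera's network found only four of the six melts, because they overlap from above.
- That network also gave some false hits: scanner at the bin, pump bottle at the jar, and pack at the holder.
- It placed the scanner 18 px from its first reading. I put that down to network scatter, as I had no pictures left to look again.

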